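# Hang the objective tube in its bayonet ring and lock it

## Robot

A 6-joint arm with a two-finger parallel gripper is mounted at the origin on a cart in front of the work surface, level with it; the furniture and walls round the work are solid. World frame = base frame: x ahead of the robot, y to its left, z up, the work surface at z = 0. Lengths are in m, angles in rad, forces in N, time in s.
With the tool pointing down it reaches from about 0.25 to 0.8 m from the base axis. Payload 3.9 kg.
Tool frame: the origin (TCP) lies at the very end of the fingers, on their centre line; the grasp point (between the pads) lies grip_point_offset behind it (grip_point_offset is the distance from the TCP to the grasp point, in m); z points along the fingers, y is the line along which they close (so a half turn about z gives the same grasp; the last joint's range is limited). The gripper opens to 85 mm and grips with 20 to 120 N. Pads are 22 mm wide; open, the fingers measure 114 mm over their backs; the gripper's body (76 mm by 85 mm) begins 54 mm behind the grasp point. The pads swing forward as they close: fully open they stand 13 mm farther back than shut.
Start: joints at [1.316, 0.26, -0.138, 1.173, 0, 1.571], TCP at [0.132, 0.508, 0.211] pointing down, gripper open.
Joint ranges: [-2.78, 2.78], [-0.83, 1.72], [-1.28, 1.37], [-1.9, 2.12], [-1.57, 1.48], [-3.14, 3.14]. Speed limits (rad/s): [2.57, 2.57, 3.14, 3.14, 3.14, 3.14].

## Interface

Orientations are given as a 3x3 rotation matrix whose columns are the frame's x, y, z axes.
In Python, from plant import * gives the robot as it stands.
- The arm moves only by the tool servo_tool, never from a script. Its argument "plan" is a list of rows, each an object of numbers: "ax", "ay", "az": the turn, a rotation vector about the tool's x, y, z in degrees; "x", "y", "z": the shift along the tool's x, y, z in cm; "fingers": the opening, from -1 (shut) to 1 (fully open). In form: [{"ax": .., "ay": .., "az": .., "x": .., "y": .., "z": .., "fingers": ..}, ...]. A call has 1 to 5 rows; each row shifts and turns the commanded pose from where the row before left it, along the tool's axes as they then stand; what a row does not reach is not made up. A row lasts 1/12 s, in which the tool goes at most 41.7 mm and 7.16 degrees, less where a joint would pass 70% of its speed; a pose out of reach is approached as far as the arm can. A call with a gripper value outside its range is refused whole. The fingers move at their own pace and stop on an object; "force" is the grip in N (left out, the last holds). Time passes only in rows, so rows that do not move let the fingers close. It gives the time, the measured TCP pose, the force, the opening and the grip force at its end, in the units of the state.
- sense(): the state, without advancing time (a new reading comes with each control period).
- get_image(name): name is "scene" or "side" or "wrist"; returns the picture (420x560x3 uint8, red, green, blue); there is no depth.
- camera_params(name): a dict with "vertical_fov" (degrees; the focal length in pixels is half the picture's height over the tangent of half this angle, whatever the lens; pixels are square), "cx", "cy" (the principal point, pixels), "R" (3x3) and "t" (3): a world point X has camera coordinates R X + t; the wrist camera has in their place "T_tool_cam" (4x4, takes a point from camera to tool coordinates, whose origin is the TCP and whose axes are the flange's). Camera axes: x right, y down, z forward; pixel columns grow to the right and rows downward; lengths in m; the calibration is good to about 2 mm. A picture is of the moment at which its call begins: read the wrist's pose just before it. camera_params takes no time and is no camera call.
- job_done(): hands the job in; it is judged then, once.
The state is a dict: "time_s": time; "joints": joint angles; "dq": joint speeds; "joint_torque": joint torques, N m; "ee_pos": TCP position; "orientation": TCP orientation; "ft_force": force on the tool from outside, world axes, zero at the start; "moment": the same for the moment, N m; "grip_width": opening from 0.0 (shut) to 1.0 (fully open); "grasp_force": force on a finger pad.
Only numpy, scipy, OpenCV 4.12 (cv2) and the standard library are available. Lean on these libraries where they do the work, as an engineer would, in place of code of your own. Each camera call takes 0.05 s, during which the arm holds its last target. There are 200 camera calls.

## Task

The inspection objective tube is parked in the grey pot. Take it by its knurled steel grip and hang it, lens down, in the spring-loaded bayonet ring of the black stand: feel for the two entry slots with its brass lugs, let the lugs down through them, then twist the tube clockwise (seen from above) until both lugs drop into the locking notches, and let go so that it hangs upright and locked. Work gently, the ring bears no more than 20 N however it is pressed or twisted, and leave the sample box under the ring, the red cap and the black lens box where they are.

Things in the scene. Friction and masses are not known exactly. Their poses are not given: they have to be found in the camera images.
- tube_grip (a point): Centre of the grip of the loose objective tube (0.3 kg, upright, z up along its axis). The grip to grasp is a knurled steel cylinder 40 mm across, from 20 mm below to 19 mm above this point. Two brass lugs stick out along this point's +x and -x (the tube is the same after a half turn); red ticks on the grip's top and white lines on the body show these directions.
- tube_lugs (a point): Point on the tube's axis at the level of the undersides of its lugs, 44 mm below tube_grip, same axes. Each lug is 6 mm wide and 4 mm high with rounded edges and reaches 33.5 mm from the axis.
- tube_lens (a point): Lens end of the tube, on its axis, 50 mm below the lugs' undersides (94 mm below tube_grip). The black body is 49 mm across from 23 mm above the lugs' undersides to 24 mm below them, then tapers to the lens.
- pot: Grey parking pot, fixed, 74 mm across at the foot, 66 mm at the rim, 56 mm high, bore 53 mm; origin at the centre of its underside. The tube stands in it, hanging with its lugs on the pot's rim; it is lifted straight up, 52 mm to be free.
- stand: Fixed black stand; origin on the table, on the vertical axis of its bayonet ring, z up. A round steel post, 100 mm high, is 64 mm from it along +x. Base plate 10 mm thick. The ring lies 90 to 107 mm above the table in a black housing 87 mm across. It is sprung: pushed down it yields from about 5 N, 1 mm per further 1.2 N, rigid after 6 mm (12 N). It is delicate: load it with no more than 20 N.
- ring_rim (a point): Point on the ring's axis level with its upper face, 107 mm above the table, axes as the stand (fixed: not moved by the springs). Bore 52 mm. The lip (6 mm thick) has two opposite entry slots 10 mm wide, open to the top and the bore, white dots beside them. They lie roughly along this point's +x and -x, but up to 0.45 rad off either way: the ring is clamped by hand, its angle is not measured.
- ring_track (a point): Point on the ring's axis at the floor of the lugs' tracks, 12 mm below the rim. Under the lip each track, 6 mm high, leads from its entry slot clockwise only (seen from above). It ends at a wall under a red dot; there, 0.6 rad from the slot, its floor has the locking notch, 10 mm wide and 4 mm deep. Locked, the lugs' undersides are 16 mm below the rim.
- sample_box: Loose small clear-lidded sample box, 52 x 52 x 16 mm, lying on the stand's base plate under the ring; origin at the centre of its underside. Leave it there.
- cap: Loose red protective cap, 36 mm across, 12 mm high, beside the pot; origin at the centre of its underside. Leave it there.
- lens_box: Loose black lens box with a lid, 52 x 52 x 43 mm, between pot and stand; origin at the centre of its underside. Leave it there.
Not all that is in view belongs to the job. Leave any orange look-alike of the part that bears tube_grip alone.

How it is judged:
By the outcome, as a careful person would: the job done as asked, in the order asked, and still so for the second after the job is handed in, with the robot touching nothing.
It also fails if it takes over 72 s, if anything falls off the work surface, if the arm or the gripper's body presses on something with over 40 N, if the wrist force passes 120 N, or if a joint passes its speed limit or range.

## Working session

There is one attempt and no reset: what is moved stays moved. The work goes in short steps, Python scripts to look and compute and a tool call to move; the robot and the scene stay as the last step left them, time stands still between calls to the robot, and variables do not carry over. Pictures are saved under pics/ and viewed, at most 10 in all, crops included, and the job is handed in when it is done.

Besides the shell and the picture viewer there is one more tool, called after "Request:" as name(argument=value, ...), one argument or row to a line, values as JSON. servo_tool: Moves the arm, as the interface text tells. Its arguments: {"type":"object","properties":{"plan":{"type":"array","items":{"type":"object","properties":{"ax":{"type":"number"},"ay":{"type":"number"},"az":{"type":"number"},"x":{"type":"number"},"y":{"type":"number"},"z":{"type":"number"},"fingers":{"type":"number"}}}},"force":{"type":"number"}},"required":["plan"]}

```bash
ls; mkdir -p pics; python3 - <<'E'
from plant import *
import cv2,json
s=sense();print(s)
a=get_image("scene");b=get_image("side");w=get_image("wrist")
for n,i in zip(("scene","side","wrist"),(a,b,w)):
    cv2.imwrite(f"pics/{n}0.png",i[:,:,::-1]);print(n,camera_params(n))
import numpy as np
cv2.imwrite("pics/ab0.png",np.vstack([a,b])[:,:,::-1])
E
```

```text
pics
{'time_s': 0.0, 'joints': array([ 1.31600308e+00,  2.60669350e-01, -1.39389931e-01,  1.17269107e+00,
        1.41046605e-05,  1.57076572e+00]), 'dq': array([ 0.00170605,  0.00087699,  0.00061229, -0.000869  ,  0.00168931,
        0.00016364]), 'joint_torque': array([ 1.97957743e-03, -4.05679750e+01,  2.53921098e+01,  1.89153658e-02,
        7.16771274e-05,  8.01648614e-07]), 'ee_pos': array([0.13213566, 0.50734735, 0.20986474]), 'orientation': array([[-9.67723136e-01,  2.52015231e-01, -5.06150451e-04],
       [ 2.52015739e-01,  9.67721295e-01, -1.88737850e-03],
       [ 1.41644421e-05, -1.95401772e-03, -9.99998091e-01]]), 'ft_force': array([-0.25929373, -0.43625104, -0.38348183]), 'moment': array([-0.02818352, -0.04546245, -0.04306579]), 'grasp_force': 0.0, 'grip_width': 0.998978777712063}
scene {'vertical_fov': 45.87734436820667, 'cx': 280.7619748085455, 'cy': 206.63010547191323, 'R': array([[ 0.7043738 , -0.70963606, -0.01655927],
       [-0.38447001, -0.36180106, -0.8492837 ],
       [ 0.59669118,  0.60457974, -0.52767697]]), 't': array([-0.24242734,  0.34989781,  1.2824097 ])}
side {'vertical_fov': 49.172875705138466, 'cx': 274.3571881607934, 'cy': 208.83714016980892, 'R': array([[-0.99991999,  0.01222006, -0.00326839],
       [ 0.00949458,  0.5543083 , -0.83225727],
       [-0.00835854, -0.83222171, -0.55437998]]), 't': array([ 0.540054  , -0.04348351,  1.58379286])}
wrist {'vertical_fov': 62.49956560046795, 'cx': 279.5683827568524, 'cy': 208.24547769241866, 'T_tool_cam': array([[-1.21447613e-03, -9.55871622e-01, -2.93782178e-01,
         7.39136378e-02],
       [ 9.99999215e-01, -1.07057502e-03, -6.50627941e-04,
        -1.80638470e-05],
       [ 3.07400925e-04, -2.93782737e-01,  9.55872172e-01,
        -1.62396947e-01],
       [ 0.00000000e+00,  0.00000000e+00,  0.00000000e+00,
         1.00000000e+00]])}
```

View pics/scene0.png

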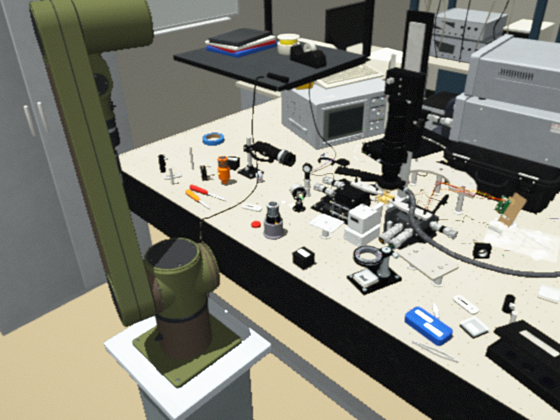

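View pics/side0.png

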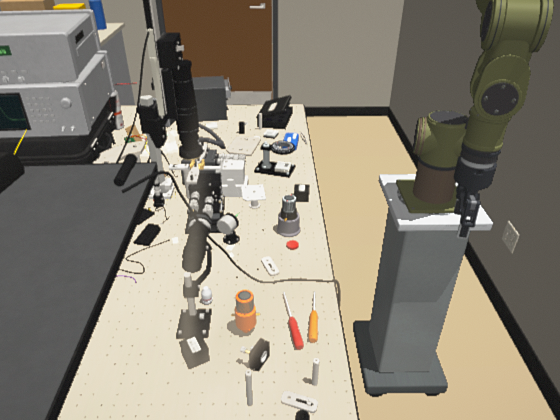

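The scene view shows the steel-and-black tube in its grey pot at (273,218). The orange look-alike is at (223,172), and it stays alone. The red cap is at (256,224), the lens box at (303,257), and the stand's ring at (368,256) with its post at (386,258). In the side view the tube is at (289,213), the ring at (284,147) and the look-alike at (245,312). The tube in the grey pot fits the description, so I'll confirm it in a crop.

```bash
cat > h.py <<'E'
import numpy as np, cv2
from plant import *
def K(p):
    f=210/np.tan(np.radians(p['vertical_fov'])/2); return f,p['cx'],p['cy']
def cam(n,s=None):
    p=camera_params(n); f,cx,cy=K(p)
    if n!='wrist': return f,cx,cy,np.array(p['R']),np.array(p['t'])
    T=np.array(p['T_tool_cam']); s=s or sense()
    Rw=s['orientation']@T[:3,:3]; c=s['orientation']@T[:3,3]+s['ee_pos']
    return f,cx,cy,Rw.T,-Rw.T@c
def ray(C,u,v):
    f,cx,cy,R,t=C; return -R.T@t, R.T@np.array([(u-cx)/f,(v-cy)/f,1.])
def onz(C,u,v,z):
    c,d=ray(C,u,v); return c+d*(z-c[2])/d[2]
def proj(C,X):
    f,cx,cy,R,t=C; x=R@np.asarray(X,float)+t; return np.array([cx+f*x[0]/x[2],cy+f*x[1]/x[2]])
def two(C1,p1,C2,p2):
    c1,d1=ray(C1,*p1);c2,d2=ray(C2,*p2)
    k=np.linalg.lstsq(np.c_[d1,-d2],c2-c1,rcond=None)[0]
    a,b=c1+k[0]*d1,c2+k[1]*d2; return (a+b)/2,np.linalg.norm(a-b)
E
python3 - <<'E'
from h import *
A=cv2.imread('pics/scene0.png');B=cv2.imread('pics/side0.png')
z=lambda i,u,v,w,h:cv2.resize(i[v:v+h,u:u+w],(400,300),interpolation=cv2.INTER_CUBIC)
cv2.imwrite('pics/crop1.png',np.vstack([np.hstack([z(A,240,188,80,60),z(B,249,185,80,60)]),np.hstack([z(A,335,232,80,60),z(B,244,125,80,60)])]))
C=cam('scene');S=cam('side')
print(two(C,(273,213),S,(289,209)),two(C,(368,256),S,(284,147)),two(C,(303,257),S,(302,193)))
print(proj(S,(0.132,0.508,.211)),proj(C,(0.132,0.508,.211)))
E
```

```text
(array([0.49901488, 0.18941841, 0.07972056]), np.float64(0.0020211749153829293)) (array([ 0.50330984, -0.1927914 ,  0.09927393]), np.float64(0.0034854016042532576)) (array([0.4469579 , 0.00561612, 0.02225471]), np.float64(0.0024756449706354214))
[456.36143161 236.89236167] [117.12826584 186.28229374]
```

View pics/crop1.png

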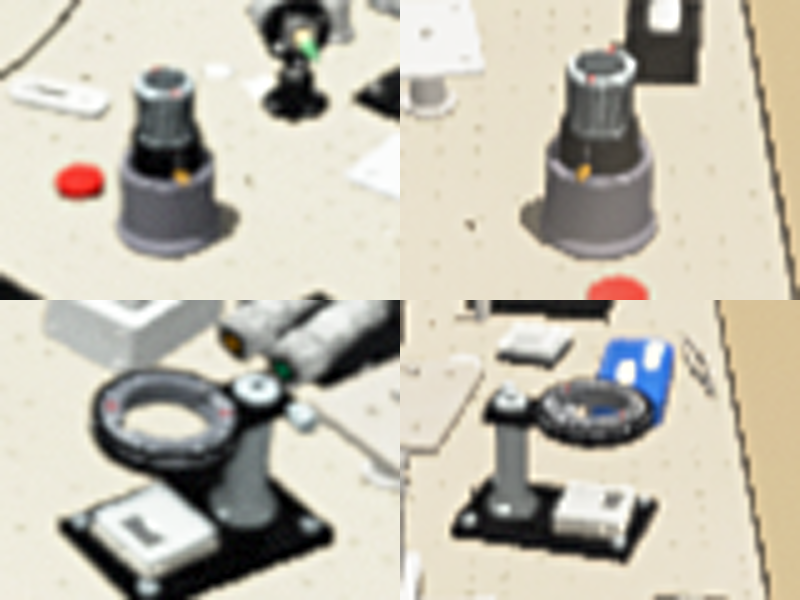

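The crop confirms it: steel knurled grip with red ticks, black body and brass lugs, standing in the grey pot. I'll move above it for a wrist look.

```bash
python3 - <<'E'
from h import *
import plant
print(getattr(plant,'grip_point_offset',None),[n for n in dir(plant) if not n.startswith('_')])
C=cam('scene');S=cam('side')
for n,a,b in (('griptop',(272.8,203),(289,198.2)),('ring',(368.6,255),(283,146.6)),('post',(386.4,249),(265.6,144.6))): print(n,two(C,a,S,b))
for a,z in (((272.8,203),.119),((368.6,255),.107)): print(onz(C,*a,z))
for a,z in (((289,198.2),.119),((283,146.6),.107)): print(onz(S,*a,z))
E
```

```text
0.0187 ['Unreachable', 'camera_params', 'get_image', 'grip_point_offset', 'job_done', 'sense']
griptop (array([0.49962646, 0.18967622, 0.11831515]), np.float64(0.0021554158937303973))
ring (array([ 0.50680674, -0.19240879,  0.10091956]), np.float64(0.002960500506797063))
post (array([ 0.56955576, -0.21133896,  0.09927646]), np.float64(0.00019637057968331393))
[0.50031029 0.18911374 0.119     ]
[ 0.50210555 -0.19663237  0.107     ]
[0.49885632 0.19196437 0.119     ]
[ 0.50616241 -0.1776389   0.107     ]
```

Request:
servo_tool(
  plan=[
    {"x": -3.5,"y": -1.7},
    {"x": -3.5,"y": -1.7},
    {"x": -3.5,"y": -1.7},
    {"x": -3.5,"y": -1.7},
    {"x": -3.5,"y": -1.7},
  ],
)

```text
validation failed for argument at $.pl...
```

Request:
servo_tool(
  plan=[
    {"x": -3.5,"y": -1.7},
    {"x": -3.5,"y": -1.7},
    {"x": -3.5,"y": -1.7},
    {"x": -3.5,"y": -1.7},
    {"x": -3.5,"y": -1.7},
  ],
)

```text
validation failed for argument at $.pl...
```

Request:
servo_tool(
  plan=[
    {"ax": 0,"ay": 0,"az": 0,"x": -3.5,"y": -1.7,"z": 0,"fingers": 1},
    {"ax": 0,"ay": 0,"az": 0,"x": -3.5,"y": -1.7,"z": 0,"fingers": 1},
    {"ax": 0,"ay": 0,"az": 0,"x": -3.5,"y": -1.7,"z": 0,"fingers": 1},
    {"ax": 0,"ay": 0,"az": 0,"x": -3.5,"y": -1.7,"z": 0,"fingers": 1},
    {"ax": 0,"ay": 0,"az": 0,"x": -3.5,"y": -1.7,"z": 0,"fingers": 1},
  ],
  force=40,
)

```text
time_s: 0.57
ee_pos: [0.281, 0.3802, 0.2105]
orientation: [[-0.968, 0.251, -0.0], [0.251, 0.968, -0.0], [0.0, -0.0, -1.0]]
ft_force: [0.2, 0.3, -0.6]
grip_width: 0.999
grasp_force: 0.0
```

Request:
servo_tool(
  plan=[
    {"ax": 0,"ay": 0,"az": 0,"x": -3.5,"y": -1.7,"z": 0,"fingers": 1},
    {"ax": 0,"ay": 0,"az": 0,"x": -3.5,"y": -1.7,"z": 0,"fingers": 1},
    {"ax": 0,"ay": 0,"az": 0,"x": -3.5,"y": -1.7,"z": 0,"fingers": 1},
    {"ax": 0,"ay": 0,"az": 0,"x": -3.5,"y": -1.7,"z": 0,"fingers": 1},
    {"ax": 0,"ay": 0,"az": 0,"x": -3.5,"y": -1.7,"z": 0,"fingers": 1},
  ],
)

```text
time_s: 0.98
ee_pos: [0.4292, 0.2537, 0.2106]
orientation: [[-0.968, 0.252, -0.0], [0.252, 0.968, -0.0], [0.0, -0.0, -1.0]]
ft_force: [0.3, 1.4, 0.1]
grip_width: 1.002
grasp_force: 0.0
```

Request:
servo_tool(
  plan=[
    {"ax": 0,"ay": 0,"az": 0,"x": -3.5,"y": -1.9,"z": 0,"fingers": 1},
    {"ax": 0,"ay": 0,"az": 0,"x": -3.5,"y": -1.9,"z": 0,"fingers": 1},
    {"ax": 0,"ay": 0,"az": 0,"x": 0,"y": 0,"z": 0,"fingers": 1},
  ],
)

```text
time_s: 1.23
ee_pos: [0.4912, 0.1964, 0.2102]
orientation: [[-0.966, 0.259, 0.003], [0.259, 0.966, -0.002], [-0.004, -0.001, -1.0]]
ft_force: [0.2, 1.3, -0.3]
grip_width: 1.003
grasp_force: 0.0
```

```bash
python3 - <<'E'
from h import *
s=sense();w=get_image('wrist');cv2.imwrite('pics/w1.png',w[:,:,::-1]);C=cam('wrist',s);print(s['ee_pos'],s['joints'])
h=cv2.cvtColor(w,cv2.COLOR_RGB2HSV)
print('proj griptop',proj(C,(.4996,.1897,.119)))
for nm,m in (('red',((h[...,0]<8)|(h[...,0]>172))&(h[...,1]>110)&(h[...,2]>90)),('brass',(h[...,0]>10)&(h[...,0]<26)&(h[...,1]>120)&(h[...,2]>80))):
    n,_,st,c=cv2.connectedComponentsWithStats(m.astype(np.uint8))
    for i in range(1,n):
        if st[i,4]>8: print(nm,c[i].round(1),st[i,4],onz(C,*c[i],.119 if nm=='red' else .060).round(4))
E
```

```text
[0.49119237 0.19640378 0.2102411 ] [ 0.38247657  0.26550465 -0.13168546  1.17163729 -0.00325565  0.64448166]
proj griptop [274.41572892 215.04190576]
red [345.9 157.2] 923 [0.4701 0.2521 0.119 ]
red [250.5 214.5] 10 [0.4944 0.172  0.119 ]
red [294.9 220.1] 15 [0.5077 0.2039 0.119 ]
brass [243.9 192.4] 51 [0.4895 0.162  0.06  ]
brass [304.5 200.3] 48 [0.5116 0.2147 0.06  ]
```

View pics/w1.png

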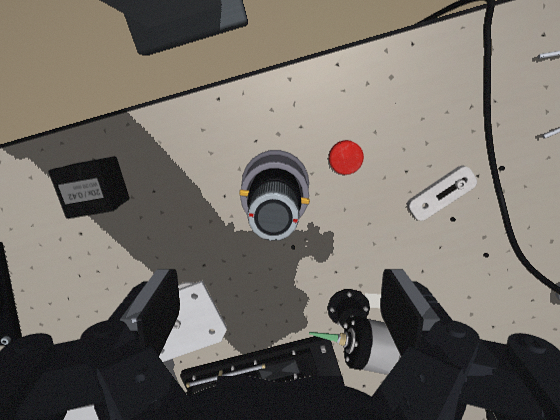

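Ticks and lugs agree: the axis is at (0.5008, 0.1882) and the lug direction is 67.3°. I'll align the fingers with that and descend.

Request:
servo_tool(
  plan=[
    {"ax": 0,"ay": 0,"az": 4,"x": -0.6,"y": -0.3,"z": 1.5,"fingers": 1},
    {"ax": 0,"ay": 0,"az": 3.8,"x": -0.5,"y": -0.3,"z": 1.5,"fingers": 1},
    {"ax": 0,"ay": 0,"az": 0,"x": 0,"y": 0,"z": 0,"fingers": 1},
    {"ax": 0,"ay": 0,"az": 0,"x": 0,"y": 0,"z": 0,"fingers": 1},
  ],
  force=70,
)

```text
time_s: 1.62
ee_pos: [0.4934, 0.1923, 0.1799]
orientation: [[-0.925, 0.379, -0.003], [0.379, 0.925, -0.001], [0.003, -0.002, -1.0]]
ft_force: [-0.8, -0.1, 0.2]
grip_width: 1.001
grasp_force: 0.0
```

Request:
servo_tool(
  plan=[
    {"ax": 0,"ay": 0,"az": 0,"x": -0.8,"y": -0.1,"z": 1,"fingers": 1},
    {"ax": 0,"ay": 0,"az": 0,"x": 0,"y": 0,"z": 1,"fingers": 1},
    {"ax": 0,"ay": 0,"az": 0,"x": 0,"y": 0,"z": 1,"fingers": 1},
    {"ax": 0,"ay": 0,"az": 0,"x": 0,"y": 0,"z": 0.5,"fingers": 1},
    {"ax": 0,"ay": 0,"az": 0,"x": 0,"y": 0,"z": 0,"fingers": 1},
  ],
)

```text
time_s: 2.03
ee_pos: [0.5007, 0.1878, 0.1439]
orientation: [[-0.925, 0.381, -0.003], [0.381, 0.925, -0.001], [0.003, -0.002, -1.0]]
ft_force: [0.2, 1.1, -0.3]
grip_width: 0.999
grasp_force: 0.0
```

Request:
servo_tool(
  plan=[
    {"ax": 0,"ay": 0,"az": 0,"x": 0,"y": 0,"z": 2,"fingers": 1},
    {"ax": 0,"ay": 0,"az": 0,"x": 0,"y": 0,"z": 2,"fingers": 1},
    {"ax": 0,"ay": 0,"az": 0,"x": 0,"y": 0,"z": 1.5,"fingers": 1},
    {"ax": 0,"ay": 0,"az": 0,"x": 0,"y": 0,"z": 0.7,"fingers": 1},
    {"ax": 0,"ay": 0,"az": 0,"x": 0,"y": 0,"z": 0,"fingers": 1},
  ],
)

```text
time_s: 2.45
ee_pos: [0.5008, 0.1876, 0.0822]
orientation: [[-0.925, 0.381, -0.003], [0.381, 0.925, -0.001], [0.002, -0.002, -1.0]]
ft_force: [-0.4, 0.3, -0.6]
grip_width: 0.999
grasp_force: 0.0
```

Request:
servo_tool(
  plan=[
    {"ax": 0,"ay": 0,"az": 0,"x": 0,"y": 0,"z": 0,"fingers": 0.5},
    {"ax": 0,"ay": 0,"az": 0,"x": 0,"y": 0,"z": 0,"fingers": 0.2},
    {"ax": 0,"ay": 0,"az": 0,"x": 0,"y": 0,"z": 0,"fingers": 0},
    {"ax": 0,"ay": 0,"az": 0,"x": 0,"y": 0,"z": 0,"fingers": -1},
    {"ax": 0,"ay": 0,"az": 0,"x": 0,"y": 0,"z": 0,"fingers": -1},
  ],
  force=70,
)

```text
time_s: 2.87
ee_pos: [0.5033, 0.1883, 0.0853]
orientation: [[-0.925, 0.381, 0.003], [0.381, 0.925, 0.001], [-0.002, 0.002, -1.0]]
ft_force: [0.1, 0.2, 4.9]
grip_width: 0.434
grasp_force: 69.4
```

Request:
servo_tool(
  plan=[
    {"ax": 0,"ay": 0,"az": 0,"x": 0,"y": 0,"z": 0,"fingers": -1},
    {"ax": 0,"ay": 0,"az": 0,"x": 0,"y": 0,"z": 0,"fingers": -1},
    {"ax": 0,"ay": 0,"az": 0,"x": 0,"y": 0,"z": 0,"fingers": -1},
    {"ax": 0,"ay": 0,"az": 0,"x": 0,"y": 0,"z": 0,"fingers": -1},
  ],
)

```text
time_s: 3.2
ee_pos: [0.5033, 0.1883, 0.0852]
orientation: [[-0.924, 0.381, 0.003], [0.381, 0.924, 0.001], [-0.002, 0.002, -1.0]]
ft_force: [-0.6, -1.8, 5.5]
grip_width: 0.43
grasp_force: 69.6
```

Request:
servo_tool(
  plan=[
    {"ax": 0,"ay": 0,"az": 0,"x": 0,"y": 0,"z": -1.5,"fingers": -1},
    {"ax": 0,"ay": 0,"az": 0,"x": 0,"y": 0,"z": -1.5,"fingers": -1},
    {"ax": 0,"ay": 0,"az": 0,"x": 0,"y": 0,"z": -1.5,"fingers": -1},
    {"ax": 0,"ay": 0,"az": 0,"x": 0,"y": 0,"z": -1.5,"fingers": -1},
    {"ax": 0,"ay": 0,"az": 0,"x": 0,"y": 0,"z": 0,"fingers": -1},
  ],
)

```text
time_s: 3.62
ee_pos: [0.504, 0.1888, 0.1464]
orientation: [[-0.925, 0.381, 0.005], [0.381, 0.925, 0.002], [-0.004, 0.003, -1.0]]
ft_force: [0.4, 0.5, -2.0]
grip_width: 0.431
grasp_force: 71.1
```

Request:
servo_tool(
  plan=[
    {"ax": 0,"ay": 0,"az": 0,"x": 0,"y": 0,"z": -2,"fingers": -1},
    {"ax": 0,"ay": 0,"az": 0,"x": 0,"y": 0,"z": -2,"fingers": -1},
    {"ax": 0,"ay": 0,"az": 0,"x": 0,"y": 0,"z": -2,"fingers": -1},
    {"ax": 0,"ay": 0,"az": 0,"x": 0,"y": 0,"z": -0.5,"fingers": -1},
    {"ax": 0,"ay": 0,"az": 0,"x": 0,"y": 0,"z": 0,"fingers": -1},
  ],
)

```text
time_s: 4.03
ee_pos: [0.5031, 0.1884, 0.2094]
orientation: [[-0.925, 0.381, 0.002], [0.381, 0.925, 0.001], [-0.002, 0.002, -1.0]]
ft_force: [-0.5, 0.6, -2.3]
grip_width: 0.428
grasp_force: 71.2
```

Request:
servo_tool(
  plan=[
    {"ax": 0,"ay": 0,"az": 7,"x": 0,"y": 0,"z": 0,"fingers": -1},
    {"ax": 0,"ay": 0,"az": 7,"x": 0,"y": 0,"z": 0,"fingers": -1},
    {"ax": 0,"ay": 0,"az": 7,"x": 0,"y": 0,"z": 0,"fingers": -1},
    {"ax": 0,"ay": 0,"az": 7,"x": 0,"y": 0,"z": 0,"fingers": -1},
    {"ax": 0,"ay": 0,"az": 7,"x": 0,"y": 0,"z": 0,"fingers": -1},
  ],
)

```text
time_s: 4.45
ee_pos: [0.501, 0.1876, 0.2063]
orientation: [[-0.534, 0.846, -0.003], [0.846, 0.534, -0.001], [0.001, -0.003, -1.0]]
ft_force: [0.1, 0.9, -2.8]
grip_width: 0.425
grasp_force: 71.1
```

Request:
servo_tool(
  plan=[
    {"ax": 0,"ay": 0,"az": 7,"x": 0,"y": 0,"z": 0,"fingers": -1},
    {"ax": 0,"ay": 0,"az": 7,"x": 0,"y": 0,"z": 0,"fingers": -1},
    {"ax": 0,"ay": 0,"az": 7,"x": 0,"y": 0,"z": 0,"fingers": -1},
    {"ax": 0,"ay": 0,"az": 7,"x": 0,"y": 0,"z": 0,"fingers": -1},
    {"ax": 0,"ay": 0,"az": 7,"x": 0,"y": 0,"z": 0,"fingers": -1},
  ],
)

```text
time_s: 4.87
ee_pos: [0.501, 0.1876, 0.2063]
orientation: [[0.048, 0.999, -0.003], [0.999, -0.048, -0.001], [-0.001, -0.003, -1.0]]
ft_force: [0.1, 0.5, -2.1]
grip_width: 0.43
grasp_force: 71.1
```

Request:
servo_tool(
  plan=[
    {"ax": 0,"ay": 0,"az": 7,"x": 0,"y": 0,"z": 0,"fingers": -1},
    {"ax": 0,"ay": 0,"az": 7,"x": 0,"y": 0,"z": 0,"fingers": -1},
    {"ax": 0,"ay": 0,"az": 0,"x": 0,"y": 0,"z": 0,"fingers": -1},
    {"ax": 0,"ay": 0,"az": 0,"x": 0,"y": 0,"z": 0,"fingers": -1},
  ],
)

```text
time_s: 5.2
ee_pos: [0.5012, 0.1877, 0.2069]
orientation: [[0.279, 0.96, -0.003], [0.96, -0.279, -0.001], [-0.002, -0.002, -1.0]]
ft_force: [0.2, -0.1, -2.4]
grip_width: 0.433
grasp_force: 71.1
```

Request:
servo_tool(
  plan=[
    {"ax": 0,"ay": 0,"az": 0,"x": -2,"y": 0.5,"z": 0,"fingers": -1},
    {"ax": 0,"ay": 0,"az": 0,"x": -3.5,"y": 0.9,"z": 0,"fingers": -1},
    {"ax": 0,"ay": 0,"az": 0,"x": -3.5,"y": 0.9,"z": 0,"fingers": -1},
    {"ax": 0,"ay": 0,"az": 0,"x": -3.5,"y": 0.9,"z": 0,"fingers": -1},
    {"ax": 0,"ay": 0,"az": 0,"x": -3.5,"y": 0.9,"z": 0,"fingers": -1},
  ],
)

```text
time_s: 5.62
ee_pos: [0.4956, 0.0216, 0.2079]
orientation: [[0.279, 0.96, -0.001], [0.96, -0.279, -0.0], [-0.0, -0.001, -1.0]]
ft_force: [0.1, -0.7, -3.2]
grip_width: 0.432
grasp_force: 71.1
```

Request:
servo_tool(
  plan=[
    {"ax": 0,"ay": 0,"az": 0,"x": -3.5,"y": 0.9,"z": 0,"fingers": -1},
    {"ax": 0,"ay": 0,"az": 0,"x": -3.5,"y": 0.9,"z": 0,"fingers": -1},
    {"ax": 0,"ay": 0,"az": 0,"x": -3.5,"y": 0.9,"z": 0,"fingers": -1},
    {"ax": 0,"ay": 0,"az": 0,"x": -3.5,"y": 0.9,"z": 0,"fingers": -1},
    {"ax": 0,"ay": 0,"az": 0,"x": -3.5,"y": 0.9,"z": 0,"fingers": -1},
  ],
)

```text
time_s: 6.03
ee_pos: [0.4894, -0.1592, 0.208]
orientation: [[0.279, 0.96, -0.001], [0.96, -0.279, 0.0], [0.0, -0.001, -1.0]]
ft_force: [-0.1, 0.7, -2.8]
grip_width: 0.432
grasp_force: 71.1
```

Request:
servo_tool(
  plan=[
    {"ax": 0,"ay": 0,"az": 0,"x": -3.5,"y": 0.9,"z": 0,"fingers": -1},
    {"ax": 0,"ay": 0,"az": 0,"x": -3.5,"y": 0.9,"z": 0,"fingers": -1},
    {"ax": 0,"ay": 0,"az": 0,"x": -3.5,"y": 0.7,"z": 0,"fingers": -1},
    {"ax": 0,"ay": 0,"az": 0,"x": 0,"y": 0,"z": 0,"fingers": -1},
    {"ax": 0,"ay": 0,"az": 0,"x": 0,"y": 0,"z": 0,"fingers": -1},
  ],
)

```text
time_s: 6.45
ee_pos: [0.4838, -0.2671, 0.2076]
orientation: [[0.284, 0.959, -0.001], [0.959, -0.284, 0.001], [0.001, -0.001, -1.0]]
ft_force: [0.7, -0.1, -3.6]
grip_width: 0.426
grasp_force: 71.1
```

```bash
python3 - <<'E'
from h import *
s=sense();w=get_image('wrist');cv2.imwrite('pics/w2.png',w[:,:,::-1]);C=cam('wrist',s);print(s['ee_pos'],s['joints'])
np.save('s2.npy',s,allow_pickle=True)
c=proj(C,(.507,-.19,.107));print(c)
u,v=max(0,min(560-200,int(c[0])-100)),max(0,min(270,int(c[1])-75));print(u,v)
cv2.imwrite('pics/w2c.png',cv2.resize(w[v:v+150,u:u+200,::-1],(800,600),interpolation=cv2.INTER_CUBIC))
E
```

```text
[ 0.48377606 -0.26705112  0.20756276] [-5.04611253e-01  3.09738424e-01 -7.57599808e-02  1.18665449e+00
  3.61623466e-04  1.35373482e+00]
[278.85677009  93.88621309]
178 18
```

View pics/w2c.png

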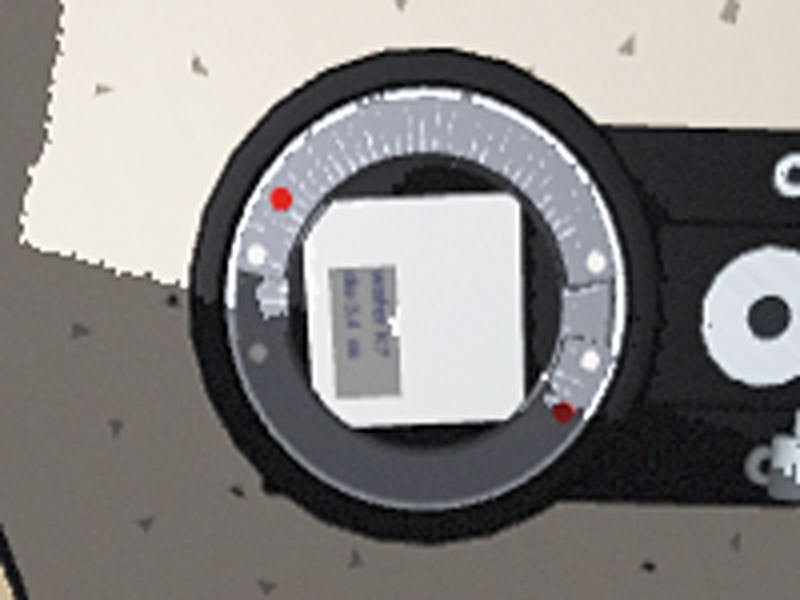

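The wrist crop shows the ring. The white dot pairs, in crop pixels, are (257,253)/(258,351) and (596,262)/(590,359), and the red dots are (281,198) and (564,412). The slots therefore sit at left (257,302) and right (593,310).

```bash
python3 - <<'E'
from h import *
s=np.load('s2.npy',allow_pickle=True).item();C=cam('wrist',s)
q=lambda u,v:onz(C,178+u/4,18+v/4,.107)
W=[q(257,253),q(258,351),q(596,262),q(590,359)];R=[q(281,198),q(564,412)]
c=sum(W)/4;print('centre white',c,'red',(R[0]+R[1])/2)
d=(W[2]+W[3]-W[0]-W[1])/2;r=R[1]-R[0]
print('slot deg',np.degrees(np.arctan2(d[1],d[0])),'red',np.degrees(np.arctan2(r[1],r[0])),'dia',np.hypot(*d[:2]),np.hypot(*r[:2]))
# housing edges
e=[q(190,300),q(660,300),q(425,47),q(425,543)]
print('housing',np.linalg.norm(e[0]-e[1]),np.linalg.norm(e[2]-e[3]),(e[0]+e[1])/2,(e[2]+e[3])/2)
p=q(768,317);print('post',p,np.hypot(*(p-c)[:2]),np.degrees(np.arctan2(*(p-c)[1::-1])))
O=s['orientation'];print('tool y deg',np.degrees(np.arctan2(O[1,1],O[0,1])))
E
```

```text
centre white [ 0.51064141 -0.19165182  0.107     ] red [ 0.51064323 -0.19175314  0.107     ]
slot deg -17.92358979706103 red -52.17153336237873 dia 0.06059372127409967 0.06302575853131683
housing 0.08474657387119477 0.08491963086770277 [ 0.51089715 -0.19052451  0.107     ] [ 0.51054854 -0.19173344  0.107     ]
post [ 0.56956064 -0.21099732  0.107     ] 0.06201389626193159 -18.177043036035496
tool y deg -16.475378031848024
```

The ring is at (0.5106, −0.1917) and the slots at −17.9°. The size checks are within 3%, and the near-vertical ray makes that harmless in xy. Next I'll check how the tube sits in the hand.

```bash
python3 - <<'E'
from h import *
s=np.load('s2.npy',allow_pickle=True).item();w=cv2.imread('pics/w2.png')[:,:,::-1]
C=cam('wrist',s);h=cv2.cvtColor(np.ascontiguousarray(w),cv2.COLOR_RGB2HSV)
O=s['orientation']
for nm,m in (('red',((h[...,0]<8)|(h[...,0]>172))&(h[...,1]>110)&(h[...,2]>60)),('brass',(h[...,0]>10)&(h[...,0]<26)&(h[...,1]>120)&(h[...,2]>60))):
    n,_,st,c=cv2.connectedComponentsWithStats(m.astype(np.uint8))
    for i in range(1,n):
        if st[i,4]>4:
            z=s['ee_pos'][2]+(.0187+.019 if nm=='red' else .0187-.042)
            print(nm,c[i].round(1),st[i,4],'tool mm',(1e3*O.T@(onz(C,*c[i],z)-s['ee_pos'])).round(1))
cv2.imwrite('pics/w2b.png',cv2.resize(w[180:420,120:440,::-1],(800,600),interpolation=cv2.INTER_CUBIC))
E
```

```text
red [247.9  67.3] 26 tool mm [ 86.   -9.6 -37.6]
red [318.4 120.7] 21 tool mm [ 68.6  14.6 -37.7]
red [239.  282.5] 42 tool mm [  5.2 -15.5 -37.7]
red [320.1 282.6] 41 tool mm [  5.2  17.2 -37.7]
brass [229.1 230.4] 102 tool mm [  4.6 -28.   23.3]
brass [328.7 230.4] 103 tool mm [ 4.5 29.1 23.3]
```

View pics/w2b.png

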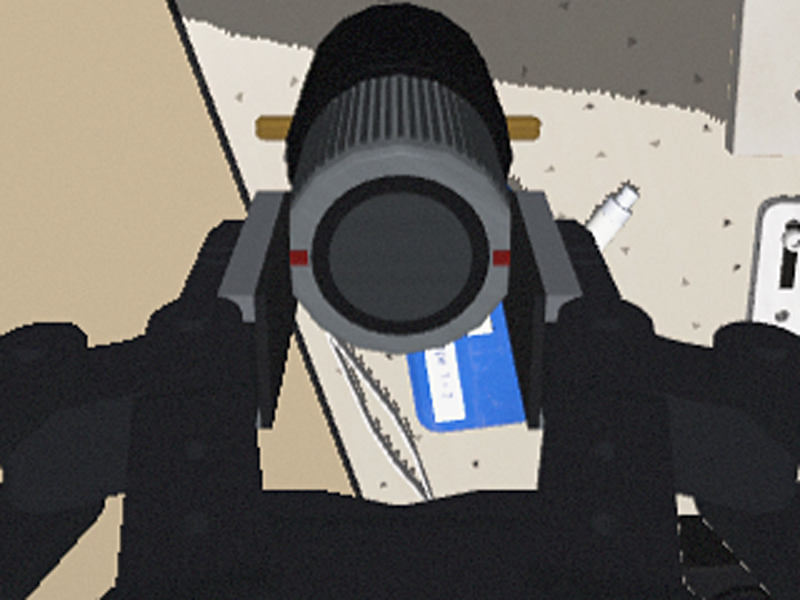

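The tube sits upright in the hand with its lugs along tool y, offset about (+3.1, +0.6) mm. I'll move it over the ring and turn it 1.45° clockwise.

Request:
servo_tool(
  plan=[
    {"ax": 0,"ay": 0,"az": 0,"x": 2.5,"y": 0.1,"z": 0,"fingers": -1},
    {"ax": 0,"ay": 0,"az": 0,"x": 2.5,"y": 0.1,"z": 0,"fingers": -1},
    {"ax": 0,"ay": 0,"az": 0,"x": 2.5,"y": 0.1,"z": 0,"fingers": -1},
    {"ax": 0,"ay": 0,"az": 1.4,"x": 0.2,"y": 0.1,"z": 0,"fingers": -1},
    {"ax": 0,"ay": 0,"az": 0,"x": 0,"y": 0,"z": 0,"fingers": -1},
  ],
)

```text
time_s: 6.92
ee_pos: [0.5102, -0.1898, 0.2084]
orientation: [[0.301, 0.954, -0.001], [0.954, -0.301, 0.001], [0.0, -0.001, -1.0]]
ft_force: [0.2, -0.4, -3.5]
grip_width: 0.427
grasp_force: 71.1
```

Request:
servo_tool(
  plan=[
    {"ax": 0,"ay": 0,"az": 0,"x": 0,"y": 0,"z": 0,"fingers": -1},
    {"ax": 0,"ay": 0,"az": 0,"x": 0,"y": 0,"z": 0,"fingers": -1},
    {"ax": 0,"ay": 0,"az": 0,"x": 0,"y": 0,"z": 0,"fingers": -1},
  ],
)

```text
time_s: 7.17
ee_pos: [0.5097, -0.1927, 0.2086]
orientation: [[0.305, 0.952, -0.0], [0.952, -0.305, -0.0], [-0.0, -0.0, -1.0]]
ft_force: [0.1, 0.0, -2.7]
grip_width: 0.429
grasp_force: 71.1
```

```bash
cat > t.py <<'E'
from h import *
import sys
zoff=.0148; tx=np.array([.0031,.0006,0])
s=sense();O=s['orientation'];p=s['ee_pos']
ring=np.array([.51064,-.19165,0])
lug=p+O@(tx+[0,0,.0292]); lens=p+O@(tx+[0,0,.0792])
print('tcp',p.round(4),'lugs pt',lug.round(4),'lens',lens.round(4),'yaw',np.degrees(np.arctan2(O[1,1],O[0,1])).round(2))
print('err tool mm',(1e3*O.T@(ring-lug)).round(1)[:2],'F',s['ft_force'].round(1),'M',s['moment'].round(2),'t',s['time_s'])
E
python3 t.py; python3 - <<'E'
from h import *
s=sense();w=get_image('wrist');a=get_image('scene');b=get_image('side')
S=np.ascontiguousarray
C=cam('scene');D=cam('side');A=lambda i,c:cv2.resize(i[int(c[1])-60:int(c[1])+40,int(c[0])-70:int(c[0])+63,::-1],(400,300),interpolation=cv2.INTER_CUBIC)
x=(.511,-.192,.14)
top=np.hstack([A(a,proj(C,x)),A(b,proj(D,x))])
bot=cv2.resize(w[120:345,130:430,::-1],(400,300))
cv2.imwrite('pics/hov.png',np.vstack([top,np.hstack([bot,bot*0])]))
E
```

```text
tcp [ 0.5097 -0.1927  0.2086] lugs pt [ 0.5112 -0.19    0.1794] lens [ 0.5112 -0.19    0.1294] yaw -17.77
err tool mm [-1.8  0. ] F [ 0.1  0.  -2.7] M [ 0.04 -0.04  0.  ] t 7.1667
```

View pics/hov.png

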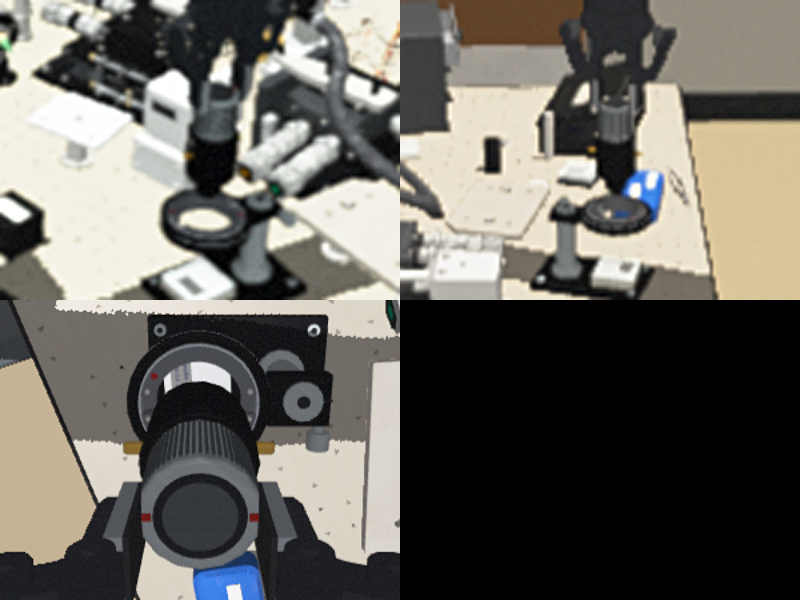

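The tube hovers over the ring in all three views. The left red dot is in both wrist pictures, so I'll triangulate it to get the ring's height and position independently.

```bash
python3 - <<'E'
from h import *
s1=np.load('s2.npy',allow_pickle=True).item();s2=sense()
w=get_image('wrist')
def reds(w):
    h=cv2.cvtColor(np.ascontiguousarray(w),cv2.COLOR_RGB2HSV);m=((h[...,0]<8)|(h[...,0]>172))&(h[...,1]>110)&(h[...,2]>60)
    n,_,st,c=cv2.connectedComponentsWithStats(m.astype(np.uint8));return [(c[i].round(2),st[i,4]) for i in range(1,n) if st[i,4]>6]
print(reds(w))
r=[c for c,a in reds(w) if c[1]<230 and c[0]<280][0]
p,e=two(cam('wrist',s1),(247.9,67.3),cam('wrist',s2),r);print('red dot',p,e)
x1=onz(cam('wrist',s1),247.9,67.3,p[2]);x2=onz(cam('wrist',s2),*r,.107);print(x1,x2)
print('at .107:',onz(cam('wrist',s1),247.9,67.3,.107))
E
```

```text
[(array([244.89, 176.56]), np.int32(18)), (array([239. , 282.5]), np.int32(42)), (array([320.07, 282.56]), np.int32(41))]
red dot [ 0.49106554 -0.1665878   0.10665778] 9.053896893433246e-05
[ 0.491108   -0.16660406  0.10665778] [ 0.49107778 -0.16651509  0.107     ]
at .107: [ 0.49112741 -0.16664185  0.107     ]
```

The height comes out at 0.1067, which agrees with the ring position. I'll correct x by −1.8 mm and descend.

Request:
servo_tool(
  plan=[
    {"ax": 0,"ay": 0,"az": 0.15,"x": -0.18,"y": 0,"z": 1,"fingers": -1},
    {"ax": 0,"ay": 0,"az": 0,"x": 0,"y": 0,"z": 1,"fingers": -1},
    {"ax": 0,"ay": 0,"az": 0,"x": 0,"y": 0,"z": 0.7,"fingers": -1},
    {"ax": 0,"ay": 0,"az": 0,"x": 0,"y": 0,"z": 0,"fingers": -1},
    {"ax": 0,"ay": 0,"az": 0,"x": 0,"y": 0,"z": 0,"fingers": -1},
  ],
)

```text
time_s: 7.78
ee_pos: [0.5085, -0.1941, 0.1805]
orientation: [[0.308, 0.951, -0.002], [0.951, -0.308, 0.001], [0.0, -0.003, -1.0]]
ft_force: [0.0, 0.5, -2.4]
grip_width: 0.433
grasp_force: 71.1
```

```bash
python3 t.py
```

```text
tcp [ 0.5085 -0.1941  0.1805] lugs pt [ 0.51   -0.1913  0.1513] lens [ 0.5099 -0.1912  0.1013] yaw -17.96
err tool mm [-0.2  1.1] F [ 0.   0.5 -2.4] M [-0.02  0.01 -0.04] t 7.7833
```

Request:
servo_tool(
  plan=[
    {"ax": 0,"ay": 0,"az": 0,"x": 0,"y": 0.08,"z": 0.6,"fingers": -1},
    {"ax": 0,"ay": 0,"az": 0,"x": 0,"y": 0,"z": 0.6,"fingers": -1},
    {"ax": 0,"ay": 0,"az": 0,"x": 0,"y": 0,"z": 0.5,"fingers": -1},
    {"ax": 0,"ay": 0,"az": 0,"x": 0,"y": 0,"z": 0.4,"fingers": -1},
    {"ax": 0,"ay": 0,"az": 0,"x": 0,"y": 0,"z": 0,"fingers": -1},
  ],
)

```text
time_s: 8.2
ee_pos: [0.5095, -0.1943, 0.1595]
orientation: [[0.308, 0.951, -0.002], [0.951, -0.308, 0.001], [0.0, -0.002, -1.0]]
ft_force: [-0.9, -0.2, -1.7]
grip_width: 0.431
grasp_force: 71.1
```

```bash
python3 t.py
```

```text
tcp [ 0.5095 -0.1943  0.1595] lugs pt [ 0.511  -0.1915  0.1303] lens [ 0.5109 -0.1915  0.0803] yaw -17.94
err tool mm [-0.3  0. ] F [-0.9 -0.2 -1.7] M [ 0.03  0.02 -0.03] t 8.2
```

Now the body enters the bore, so I'll take small steps and watch the force.

Request:
servo_tool(
  plan=[
    {"ax": 0,"ay": 0,"az": 0,"x": -0.02,"y": 0,"z": 0.3,"fingers": -1},
    {"ax": 0,"ay": 0,"az": 0,"x": 0,"y": 0,"z": 0.3,"fingers": -1},
    {"ax": 0,"ay": 0,"az": 0,"x": 0,"y": 0,"z": 0.3,"fingers": -1},
    {"ax": 0,"ay": 0,"az": 0,"x": 0,"y": 0,"z": 0,"fingers": -1},
  ],
)

```text
time_s: 8.53
ee_pos: [0.5098, -0.1947, 0.1511]
orientation: [[0.308, 0.951, -0.001], [0.951, -0.308, 0.0], [0.0, -0.001, -1.0]]
ft_force: [-0.9, 0.1, -3.0]
grip_width: 0.431
grasp_force: 71.1
```

Request:
servo_tool(
  plan=[
    {"ax": 0,"ay": 0,"az": 0,"x": 0,"y": 0,"z": 0.3,"fingers": -1},
    {"ax": 0,"ay": 0,"az": 0,"x": 0,"y": 0,"z": 0.3,"fingers": -1},
    {"ax": 0,"ay": 0,"az": 0,"x": 0,"y": 0,"z": 0.2,"fingers": -1},
    {"ax": 0,"ay": 0,"az": 0,"x": 0,"y": 0,"z": 0,"fingers": -1},
  ],
)

```text
time_s: 8.87
ee_pos: [0.5098, -0.1947, 0.1432]
orientation: [[0.308, 0.951, -0.001], [0.951, -0.308, 0.0], [0.0, -0.001, -1.0]]
ft_force: [-0.5, 0.1, -3.3]
grip_width: 0.433
grasp_force: 71.1
```

```bash
python3 t.py
```

```text
tcp [ 0.5098 -0.1947  0.1432] lugs pt [ 0.5113 -0.1919  0.114 ] lens [ 0.5113 -0.1919  0.064 ] yaw -17.95
err tool mm [ 0.  -0.6] F [-0.5  0.1 -3.3] M [-0.04 -0.02  0.  ] t 8.8667
```

Request:
servo_tool(
  plan=[
    {"ax": 0,"ay": 0,"az": 0,"x": 0,"y": -0.05,"z": 0.3,"fingers": -1},
    {"ax": 0,"ay": 0,"az": 0,"x": 0,"y": 0,"z": 0.3,"fingers": -1},
    {"ax": 0,"ay": 0,"az": 0,"x": 0,"y": 0,"z": 0.2,"fingers": -1},
    {"ax": 0,"ay": 0,"az": 0,"x": 0,"y": 0,"z": 0.2,"fingers": -1},
    {"ax": 0,"ay": 0,"az": 0,"x": 0,"y": 0,"z": 0,"fingers": -1},
  ],
)

```text
time_s: 9.28
ee_pos: [0.5093, -0.1945, 0.1331]
orientation: [[0.308, 0.951, -0.001], [0.951, -0.308, 0.0], [0.0, -0.001, -1.0]]
ft_force: [0.6, -0.5, -2.5]
grip_width: 0.43
grasp_force: 71.1
```

```bash
python3 t.py
```

```text
tcp [ 0.5093 -0.1945  0.1331] lugs pt [ 0.5108 -0.1917  0.1039] lens [ 0.5108 -0.1917  0.0539] yaw -17.95
err tool mm [ 0.  -0.1] F [ 0.6 -0.5 -2.5] M [ 0.01 -0.02 -0.04] t 9.2833
```

The lugs are 3 mm below the rim with no contact, so they're in the slots. I'll go on down until they touch the track floor.

Request:
servo_tool(
  plan=[
    {"ax": 0,"ay": 0,"az": 0,"x": 0,"y": 0,"z": 0.2,"fingers": -1},
    {"ax": 0,"ay": 0,"az": 0,"x": 0,"y": 0,"z": 0.2,"fingers": -1},
    {"ax": 0,"ay": 0,"az": 0,"x": 0,"y": 0,"z": 0.2,"fingers": -1},
    {"ax": 0,"ay": 0,"az": 0,"x": 0,"y": 0,"z": 0,"fingers": -1},
  ],
)

```text
time_s: 9.62
ee_pos: [0.5094, -0.1945, 0.1272]
orientation: [[0.308, 0.951, -0.001], [0.951, -0.308, 0.0], [-0.0, -0.001, -1.0]]
ft_force: [-0.7, 1.2, -2.5]
grip_width: 0.43
grasp_force: 71.1
```

Request:
servo_tool(
  plan=[
    {"ax": 0,"ay": 0,"az": 0,"x": 0,"y": 0,"z": 0.1,"fingers": -1},
    {"ax": 0,"ay": 0,"az": 0,"x": 0,"y": 0,"z": 0.1,"fingers": -1},
    {"ax": 0,"ay": 0,"az": 0,"x": 0,"y": 0,"z": 0,"fingers": -1},
  ],
)

```text
time_s: 9.87
ee_pos: [0.5096, -0.1946, 0.1255]
orientation: [[0.308, 0.951, -0.0], [0.951, -0.308, 0.0], [0.0, -0.0, -1.0]]
ft_force: [-0.7, 0.5, -1.7]
grip_width: 0.429
grasp_force: 71.1
```

```bash
python3 t.py
```

```text
tcp [ 0.5096 -0.1946  0.1255] lugs pt [ 0.5111 -0.1918  0.0963] lens [ 0.5111 -0.1918  0.0463] yaw -17.95
err tool mm [ 0.  -0.5] F [-0.7  0.5 -1.7] M [-0.04  0.    0.  ] t 9.8667
```

Request:
servo_tool(
  plan=[
    {"ax": 0,"ay": 0,"az": 0,"x": 0,"y": -0.03,"z": 0.1,"fingers": -1},
    {"ax": 0,"ay": 0,"az": 0,"x": 0,"y": 0,"z": 0,"fingers": -1},
    {"ax": 0,"ay": 0,"az": 0,"x": 0,"y": 0,"z": 0,"fingers": -1},
  ],
)

```text
time_s: 10.12
ee_pos: [0.5094, -0.1946, 0.1248]
orientation: [[0.308, 0.951, 0.0], [0.951, -0.308, -0.0], [-0.0, 0.0, -1.0]]
ft_force: [0.0, -0.3, -2.5]
grip_width: 0.43
grasp_force: 71.1
```

Request:
servo_tool(
  plan=[
    {"ax": 0,"ay": 0,"az": 0,"x": 0,"y": 0,"z": 0.1,"fingers": -1},
    {"ax": 0,"ay": 0,"az": 0,"x": 0,"y": 0,"z": 0,"fingers": -1},
    {"ax": 0,"ay": 0,"az": 0,"x": 0,"y": 0,"z": 0,"fingers": -1},
  ],
)

```text
time_s: 10.37
ee_pos: [0.5095, -0.1946, 0.1243]
orientation: [[0.308, 0.951, 0.001], [0.951, -0.308, -0.0], [-0.0, 0.001, -1.0]]
ft_force: [-2.6, -0.1, 2.1]
grip_width: 0.431
grasp_force: 71.7
```

```bash
python3 t.py
```

```text
tcp [ 0.5095 -0.1946  0.1243] lugs pt [ 0.511  -0.1918  0.0951] lens [ 0.5111 -0.1918  0.0451] yaw -17.95
err tool mm [ 0.  -0.5] F [-2.6 -0.1  2.1] M [ 0.12  0.28 -0.01] t 10.3667
```

It touched the floor at 0.0951. I'll ease up about 1 mm and start the clockwise twist about the tube's axis, compensating for the 3 mm hand offset.

Request:
servo_tool(
  plan=[
    {"ax": 0,"ay": 0,"az": 0,"x": 0,"y": 0,"z": -0.12,"fingers": -1},
    {"ax": 0,"ay": 0,"az": 0,"x": 0,"y": 0,"z": 0,"fingers": -1},
    {"ax": 0,"ay": 0,"az": 3,"x": 0,"y": -0.03,"z": 0,"fingers": -1},
    {"ax": 0,"ay": 0,"az": 3,"x": 0,"y": -0.02,"z": 0,"fingers": -1},
    {"ax": 0,"ay": 0,"az": 0,"x": 0,"y": 0,"z": 0,"fingers": -1},
  ],
)

```text
time_s: 10.78
ee_pos: [0.5091, -0.1942, 0.1247]
orientation: [[0.407, 0.914, 0.0], [0.914, -0.407, 0.0], [0.0, -0.0, -1.0]]
ft_force: [0.2, 1.3, -1.6]
grip_width: 0.433
grasp_force: 71.2
```

```bash
python3 t.py
```

```text
tcp [ 0.5091 -0.1942  0.1247] lugs pt [ 0.5109 -0.1916  0.0955] lens [ 0.5109 -0.1916  0.0455] yaw -23.99
err tool mm [-0.2 -0.2] F [ 0.2  1.3 -1.6] M [ 0.1  -0.06  0.02] t 10.7833
```

Request:
servo_tool(
  plan=[
    {"ax": 0,"ay": 0,"az": 3,"x": 0,"y": -0.02,"z": -0.04,"fingers": -1},
    {"ax": 0,"ay": 0,"az": 3,"x": 0,"y": -0.02,"z": 0,"fingers": -1},
    {"ax": 0,"ay": 0,"az": 3,"x": 0,"y": -0.02,"z": 0,"fingers": -1},
    {"ax": 0,"ay": 0,"az": 0,"x": 0,"y": 0,"z": 0,"fingers": -1},
  ],
)

```text
time_s: 11.12
ee_pos: [0.5082, -0.1941, 0.1249]
orientation: [[0.544, 0.839, -0.001], [0.839, -0.544, 0.0], [-0.0, -0.001, -1.0]]
ft_force: [-0.3, 0.5, -3.0]
grip_width: 0.43
grasp_force: 71.1
```

```bash
python3 t.py
```

```text
tcp [ 0.5082 -0.1941  0.1249] lugs pt [ 0.5103 -0.1918  0.0957] lens [ 0.5103 -0.1918  0.0457] yaw -32.93
err tool mm [0.3 0.2] F [-0.3  0.5 -3. ] M [ 0.01 -0.03 -0.02] t 11.1167
```

Request:
servo_tool(
  plan=[
    {"ax": 0,"ay": 0,"az": 3,"x": 0.02,"y": 0,"z": 0,"fingers": -1},
    {"ax": 0,"ay": 0,"az": 3,"x": 0,"y": -0.01,"z": 0,"fingers": -1},
    {"ax": 0,"ay": 0,"az": 3,"x": 0,"y": -0.02,"z": 0,"fingers": -1},
    {"ax": 0,"ay": 0,"az": 3,"x": 0,"y": -0.02,"z": 0,"fingers": -1},
    {"ax": 0,"ay": 0,"az": 0,"x": 0,"y": 0,"z": 0,"fingers": -1},
  ],
)

```text
time_s: 11.53
ee_pos: [0.5079, -0.1936, 0.125]
orientation: [[0.706, 0.709, -0.001], [0.709, -0.706, 0.0], [-0.0, -0.0, -1.0]]
ft_force: [0.7, 0.8, -2.8]
grip_width: 0.434
grasp_force: 71.1
```

Request:
servo_tool(
  plan=[
    {"ax": 0,"ay": 0,"az": 2,"x": 0,"y": -0.01,"z": 0,"fingers": -1},
    {"ax": 0,"ay": 0,"az": 2,"x": 0,"y": -0.01,"z": 0,"fingers": -1},
    {"ax": 0,"ay": 0,"az": 2,"x": 0,"y": -0.01,"z": 0,"fingers": -1},
    {"ax": 0,"ay": 0,"az": 0,"x": 0,"y": 0,"z": 0,"fingers": -1},
  ],
)

```text
time_s: 11.87
ee_pos: [0.5078, -0.1934, 0.1251]
orientation: [[0.775, 0.632, -0.0], [0.632, -0.775, 0.0], [-0.0, -0.0, -1.0]]
ft_force: [0.7, 0.4, -3.0]
grip_width: 0.432
grasp_force: 71.2
```

```bash
python3 t.py
```

```text
tcp [ 0.5078 -0.1934  0.1251] lugs pt [ 0.5106 -0.1919  0.0959] lens [ 0.5105 -0.1919  0.0459] yaw -50.83
err tool mm [ 0.2 -0.1] F [ 0.7  0.4 -3. ] M [-0.02  0.03  0.02] t 11.8667
```

At 32.9°, I'll add 1.4° and lower into the notches.

Request:
servo_tool(
  plan=[
    {"ax": 0,"ay": 0,"az": 1.4,"x": 0,"y": 0,"z": 0,"fingers": -1},
    {"ax": 0,"ay": 0,"az": 0,"x": 0,"y": 0,"z": 0.1,"fingers": -1},
    {"ax": 0,"ay": 0,"az": 0,"x": 0,"y": 0,"z": 0.1,"fingers": -1},
    {"ax": 0,"ay": 0,"az": 0,"x": 0,"y": 0,"z": 0,"fingers": -1},
    {"ax": 0,"ay": 0,"az": 0,"x": 0,"y": 0,"z": 0,"fingers": -1},
  ],
)

```text
time_s: 12.28
ee_pos: [0.5078, -0.1933, 0.1231]
orientation: [[0.791, 0.611, -0.0], [0.611, -0.791, 0.0], [-0.0, -0.0, -1.0]]
ft_force: [-0.3, -0.3, -2.6]
grip_width: 0.427
grasp_force: 71.2
```

```bash
python3 t.py
```

```text
tcp [ 0.5078 -0.1933  0.1231] lugs pt [ 0.5106 -0.1919  0.0939] lens [ 0.5106 -0.1919  0.0439] yaw -52.32
err tool mm [ 0.2 -0.2] F [-0.3 -0.3 -2.6] M [-0.03  0.05 -0.01] t 12.2833
```

Below the floor level with no contact force, so the lugs are in the notches. I'll lower to the bottom.

Request:
servo_tool(
  plan=[
    {"ax": 0,"ay": 0,"az": 0,"x": 0,"y": 0,"z": 0.1,"fingers": -1},
    {"ax": 0,"ay": 0,"az": 0,"x": 0,"y": 0,"z": 0.1,"fingers": -1},
    {"ax": 0,"ay": 0,"az": 0,"x": 0,"y": 0,"z": 0,"fingers": -1},
    {"ax": 0,"ay": 0,"az": 0,"x": 0,"y": 0,"z": 0,"fingers": -1},
  ],
)

```text
time_s: 12.62
ee_pos: [0.5078, -0.1933, 0.1212]
orientation: [[0.792, 0.611, -0.0], [0.611, -0.792, 0.0], [-0.0, -0.0, -1.0]]
ft_force: [-0.3, -0.3, -2.0]
grip_width: 0.432
grasp_force: 71.2
```

Request:
servo_tool(
  plan=[
    {"ax": 0,"ay": 0,"az": 0,"x": 0,"y": 0,"z": 0.1,"fingers": -1},
    {"ax": 0,"ay": 0,"az": 0,"x": 0,"y": 0,"z": 0,"fingers": -1},
    {"ax": 0,"ay": 0,"az": 0,"x": 0,"y": 0,"z": 0,"fingers": -1},
  ],
)

```text
time_s: 12.87
ee_pos: [0.5081, -0.1934, 0.1206]
orientation: [[0.792, 0.611, 0.0], [0.611, -0.792, -0.0], [0.0, 0.0, -1.0]]
ft_force: [-0.5, -0.4, -0.5]
grip_width: 0.432
grasp_force: 71.3
```

```bash
python3 t.py
```

```text
tcp [ 0.5081 -0.1934  0.1206] lugs pt [ 0.5109 -0.192   0.0914] lens [ 0.5109 -0.192   0.0414] yaw -52.35
err tool mm [-0.  -0.5] F [-0.5 -0.4 -0.5] M [ 0.05  0.04 -0.01] t 12.8667
```

It's seated (weight carried by the ring, lugs at 0.091). I'll release and retreat straight up.

Request:
servo_tool(
  plan=[
    {"ax": 0,"ay": 0,"az": 0,"x": 0,"y": 0,"z": 0,"fingers": 0},
    {"ax": 0,"ay": 0,"az": 0,"x": 0,"y": 0,"z": 0,"fingers": 0.2},
    {"ax": 0,"ay": 0,"az": 0,"x": 0,"y": 0,"z": 0,"fingers": 0.5},
    {"ax": 0,"ay": 0,"az": 0,"x": 0,"y": 0,"z": 0,"fingers": 0.5},
    {"ax": 0,"ay": 0,"az": 0,"x": 0,"y": 0,"z": 0,"fingers": 0.5},
  ],
)

```text
time_s: 13.28
ee_pos: [0.5081, -0.1935, 0.1205]
orientation: [[0.792, 0.611, 0.0], [0.611, -0.792, -0.0], [0.0, 0.0, -1.0]]
ft_force: [-0.2, 0.0, -0.7]
grip_width: 0.748
grasp_force: 0.0
```

Request:
servo_tool(
  plan=[
    {"ax": 0,"ay": 0,"az": 0,"x": 0,"y": 0,"z": -1,"fingers": 0.5},
    {"ax": 0,"ay": 0,"az": 0,"x": 0,"y": 0,"z": -2,"fingers": 0.5},
    {"ax": 0,"ay": 0,"az": 0,"x": 0,"y": 0,"z": -2,"fingers": 0.5},
    {"ax": 0,"ay": 0,"az": 0,"x": 0,"y": 0,"z": -2,"fingers": 0.5},
    {"ax": 0,"ay": 0,"az": 0,"x": 0,"y": 0,"z": -2,"fingers": 0.5},
  ],
)

```text
time_s: 13.7
ee_pos: [0.5079, -0.1934, 0.212]
orientation: [[0.792, 0.611, 0.001], [0.611, -0.792, -0.0], [0.0, 0.0, -1.0]]
ft_force: [0.5, -0.3, -0.7]
grip_width: 0.747
grasp_force: 0.0
```

Request:
servo_tool(
  plan=[
    {"ax": 0,"ay": 0,"az": 0,"x": -2,"y": 0,"z": 0,"fingers": 0.5},
    {"ax": 0,"ay": 0,"az": 0,"x": -2,"y": 0,"z": 0,"fingers": 0.5},
    {"ax": 0,"ay": 0,"az": 0,"x": 0,"y": 0,"z": 0,"fingers": 0.5},
    {"ax": 0,"ay": 0,"az": 0,"x": 0,"y": 0,"z": 0,"fingers": 0.5},
    {"ax": 0,"ay": 0,"az": 0,"x": 0,"y": 0,"z": 0,"fingers": 0.5},
  ],
)

```text
time_s: 14.12
ee_pos: [0.4767, -0.2178, 0.2108]
orientation: [[0.792, 0.611, 0.001], [0.611, -0.792, 0.0], [0.001, 0.001, -1.0]]
ft_force: [0.6, -0.2, -0.9]
grip_width: 0.748
grasp_force: 0.0
```

```bash
python3 - <<'E'
from h import *
s=sense();w=get_image('wrist');b=get_image('side');a=get_image('scene')
C=cam('wrist',s);c=proj(C,(.5106,-.1917,.12));print(c,s['ee_pos'])
u,v=int(np.clip(c[0]-120,0,320)),int(np.clip(c[1]-90,0,240))
D=cam('side');E=cam('scene');A=lambda i,c:cv2.resize(i[int(c[1])-30:int(c[1])+30,int(c[0])-40:int(c[0])+40,::-1],(400,300),interpolation=cv2.INTER_CUBIC)
x=(.511,-.192,.1)
cv2.imwrite('pics/end.png',np.vstack([np.hstack([A(a,proj(E,x)),A(b,proj(D,x))]),np.hstack([cv2.resize(w[v:v+180,u:u+240,::-1],(400,300)),cv2.resize(a[150:360,130:410,::-1],(400,300))])]))
h=cv2.cvtColor(w,cv2.COLOR_RGB2HSV);m=((h[...,0]<8)|(h[...,0]>172))&(h[...,1]>110)&(h[...,2]>60)
n,_,st,cc=cv2.connectedComponentsWithStats(m.astype(np.uint8))
for i in range(1,n):
    if st[i,4]>6: print(cc[i].round(1),st[i,4],onz(C,*cc[i],.154).round(4),onz(C,*cc[i],.107).round(4))
E
```

```text
[278.42900157 149.06432652] [ 0.47666956 -0.21777855  0.2107782 ]
[236.9 146.9] 22 [ 0.4993 -0.1676  0.154 ] [ 0.4912 -0.1666  0.107 ]
[319.2 146.6] 19 [ 0.5309 -0.2085  0.154 ] [ 0.5297 -0.2162  0.107 ]
[251. 156.] 15 [ 0.5   -0.178  0.154] [ 0.4922 -0.1792  0.107 ]
[305.7 156.3] 19 [ 0.521  -0.2055  0.154 ] [ 0.5177 -0.2127  0.107 ]
```

View pics/end.png

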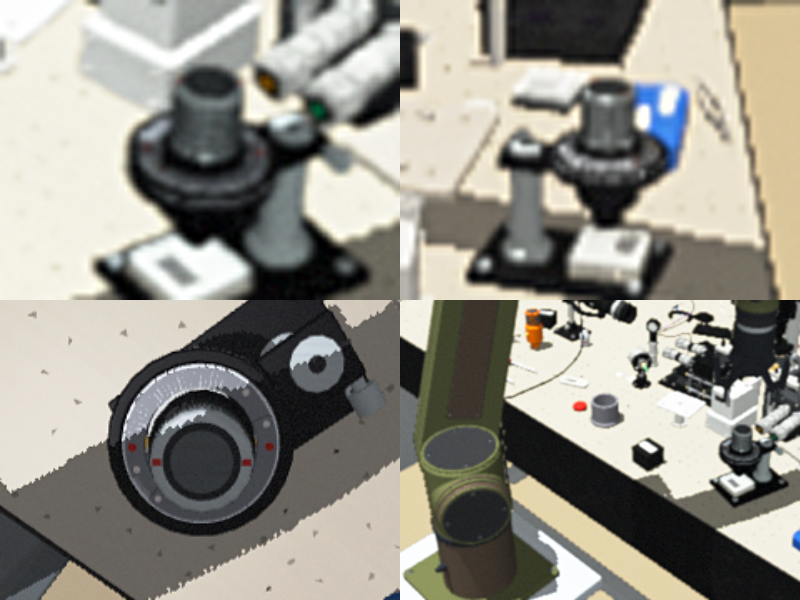

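The tube hangs upright: the tick midpoint is (0.5105, −0.1918) and the ticks point at −52.6°, lined up with the red dots. The cap, lens box and sample box look undisturbed. Handing in.

```bash
python3 -c "
from plant import *
print(job_done())"
```

```text
the job is handed in; nothing more can be done
None
```

The tube hangs upright in the bayonet ring with both lugs in the locking notches, released and handed in after about 14 s; the force readings stayed within a few newtons, and the sample box, cap and lens box were left alone.

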